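# Weigh the canister on the hook scale

## Task

Weigh the storage canister: take it by its wooden grip and hang it by its wire bail on the hook of the spring scale, easing its weight on so gently that the scale never bobs or is pulled onto its stop, then let go and leave it hanging untouched and still for two seconds. Then take it again, ease it slowly up off the hook without tugging at the scale, and set it down softly, upright and fully on the round cork trivet, and let go. Leave the mug, the spice jar and the spoon where they are.

Things in the scene. Friction and masses are not known exactly. Their poses are not given: they have to be found in the camera images.
- grip (a point): Centre of the canister's wooden grip, where to grasp: an upright block 24 x 24 mm and 56 mm tall, topping the bail, its top 25 mm above this point. This point is 168 mm above the canister's base and 37 mm above bail. z up; x, y square to the grip's faces, y along the bail. Fingers closing along y stay clear of the hook. The canister hangs upright below it.
- bail (a point): Underside of the peak of the canister's rigid bail (8 mm round wire, in the canister's y-z plane), the point that rests in the hook; 131 mm above the base. The wire slopes down from here to legs 40 mm to either side. The open window below reaches down 53 mm to the lid; the hook enters it along the canister's x axis, from either face.
- canister: Loose steel tin with lid, 79 mm in diameter, 78 mm high, with wire bail and wooden grip on top (193 mm in all), standing on the worktop at the start. Origin at the centre of its base, axes as grip. How full it is, is unknown: mass 0.23 to 0.95 kg.
- seat (a point): Lowest point of the valley in the scale's hook, on top of the 8 mm wire, where the bail comes to rest. Moves with the hook; 215 mm above the worktop when empty. z up; x points along the hook from its free tip to the column. The column's face is 100 mm away in +x and the column's top 325 mm above the worktop; nothing stands over the hook.
- hook_tip (a point): Top of the hook's free tip: 20 mm from seat in its -x direction and 12 mm higher. The tip points to the robot's side. The bail must pass over it to get on or off. On the column side the wire also rises to 12 mm above the seat. The wire's underside is 8 mm below the seat.
- hook (a joint): How far the hook is pulled down, m: 0 empty (upper stop), 0.060 lower stop, overloaded beyond 0.055. Spring 200 N/m after the first 0.2 N, lightly damped: the canister hangs 10 to 46 mm down. Let go with over 0.4 N of its weight still in the hand, or of push on the hook, and the hook bobs. It should stay under 50 mm/s and feel under 18 N from the canister.
- trivet_top (a point): Centre of the top of the fixed round cork trivet, 130 mm in diameter, 12 mm high on the worktop. z is up.
- mug: White mug, 80 mm in diameter, 90 mm high, a bystander; origin at the centre of its underside.
- spice_jar: Amber spice jar, 48 mm in diameter, 100 mm high, a bystander; origin at the centre of its underside.
- spoon: Spoon lying on the worktop, a bystander; origin under its middle.

How it is judged:
By the outcome, as a careful person would: the job done as asked, in the order asked, and still so for the second after the job is handed in, with the robot touching nothing.
It also fails if it takes over 72 s, if anything falls off the work surface, if the arm or the gripper's body presses on something with over 40 N, if the wrist force passes 120 N, or if a joint passes its speed limit or range.

## Robot

A 7-joint arm with a two-finger parallel gripper is mounted at the origin on the work surface. World frame = base frame: x ahead of the robot, y to its left, z up, the work surface at z = 0. Lengths are in m, angles in rad, forces in N, time in s.
With the tool pointing down it reaches from about 0.4 to 0.925 m from the base axis. Payload 4.1 kg.
Tool frame: the origin (TCP) lies on the centre line of the jaws, within the pads' length; the fingertips stand 17 mm ahead of it and the grasp point (between the pads) lies 2 mm behind it; z points along the fingers, y is the direction in which the jaws open and shut (so a half turn about z gives the same grasp; the last joint's range is limited). The gripper opens to 85 mm and grips with 20 to 120 N. Pads are 22 mm wide; open, the fingers measure 114 mm over their backs; the gripper's body (76 mm by 85 mm) begins 54 mm behind the grasp point. The pads swing forward as they close: fully open they stand 13 mm farther back than shut.
Start: joints at [1.232, 0.398, 0.045, 1.537, -0.019, 1.207, -0.051], TCP at [0.154, -0.631, 0.21] pointing down, gripper open.
Joint ranges: [-2.82, 2.82], [-0.49, 2.23], [-1.37, 1.46], [0, 2.46], [-1.36, 4.5], [0.23, 2], [-2.94, 2.94]. Speed limits (rad/s): [2.57, 2.57, 3.14, 3.14, 3.14, 3.14, 3.14].

## Interface

Orientations are given as a unit quaternion [w, x, y, z].
In Python, from bench import get_obs, snapshot, hand_in gives the robot as it stands.
- The arm moves only by the tool servo_tool, never from a script. Its argument "deltas" is a list of rows, each a list of 5 numbers: the closure, from -1 (fully open) to 1 (shut), then the shift along the tool's x, y, z in units of 50 mm (1.0 is 50 mm), then the turn about the tool's z in units of 6 degrees (1.0 is 6 degrees). A call has exactly 10 rows; each row shifts and turns the commanded pose from where the row before left it, along the tool's axes as they then stand; what a row does not reach is not made up. A row lasts 1/10 s, in which the tool goes at most 50 mm and 8.59 degrees, less where a joint would pass 70% of its speed; a pose out of reach is approached as far as the arm can. A call is refused whole if a number of a shift passes 1 or a number of a turn 1, either way. A call with a gripper value outside its range is refused whole. The fingers move at their own pace and stop on an object; "squeeze" is the grip in N (left out, the last holds). Time passes only in rows, so rows that do not move let the fingers close, or fill a call up. It gives the time, the measured TCP pose, the force and the opening at its end, in the units of the state.
- get_obs(): the state, without advancing time (a new reading comes with each control period).
- snapshot(name): name is "scene" or "top"; returns a dict with "frame" (420x560x3 uint8, blue, green, red), "K" (3x3 intrinsics, pixels), "extrinsics" (4x4, takes a point from camera to world coordinates). Camera axes: x right, y down, z forward; pixel columns grow to the right and rows downward; lengths in m; the calibration is good to about 2 mm. A picture is of the moment at which its call begins. There is no depth.
- hand_in(): hands the job in, once; it reports no verdict.
The state is a dict: "time_s": time; "q": joint angles; "dq": joint speeds; "joint_torque": joint torques, N m; "tool_pos": TCP position; "ee_rot": TCP orientation; "force": force on the tool from outside, world axes, zero at the start; "wrist_torque": the same for the moment, N m; "gripper_width": finger opening in m.
Only numpy, scipy, OpenCV 4.12 (cv2) and the standard library are available. Lean on these libraries where they do the work, as an engineer would, in place of code of your own. Each camera call takes 0.05 s, during which the arm holds its last target. There are 200 camera calls.

## Working session

There is one attempt and no reset: what is moved stays moved. The work goes in short steps, Python scripts to look and compute and a tool call to move; the robot and the scene stay as the last step left them, time stands still between calls to the robot, and variables do not carry over. Pictures are saved under pics/ and viewed, about 8 in all and at most 12, crops included, and the job is handed in when it is done.

Besides the shell and the picture viewer there is one more tool, called after "Request:" as a command line: name --pt "numbers of a row" for each row, then --argument value for the rest. servo_tool: Moves the arm, as the interface text tells. Its arguments: {"type":"object","properties":{"deltas":{"type":"array","items":{"type":"array","items":{"type":"number"}}},"squeeze":{"type":"number"}},"required":["deltas"]}

```bash
ls; mkdir -p pics
cat > h.py <<'E'
import numpy as np, cv2
from bench import get_obs, snapshot, hand_in
def ray(s,u,v):
    E=np.array(s["extrinsics"]);K=np.array(s["K"])
    d=E[:3,:3]@np.linalg.solve(K,[u,v,1.]);return E[:3,3],d
def onz(s,u,v,z):
    o,d=ray(s,u,v);return o+d*(z-o[2])/d[2]
def proj(s,p):
    E=np.linalg.inv(np.array(s["extrinsics"]));c=E[:3,:3]@np.array(p)+E[:3,3]
    q=np.array(s["K"])@c;return q[:2]/q[2]
def tri(s1,p1,s2,p2):
    o1,d1=ray(s1,*p1);o2,d2=ray(s2,*p2)
    t=np.linalg.lstsq(np.c_[d1,-d2],o2-o1,rcond=None)[0]
    a=o1+d1*t[0];b=o2+d2*t[1];return (a+b)/2,np.linalg.norm(a-b)
E
python3 - <<'E'
from h import *
import pickle
a=snapshot("scene");b=snapshot("top");pickle.dump((a,b),open("s0.pkl","wb"))
for n,s in(("scene",a),("top",b)):
    cv2.imwrite(f"pics/{n}0.png",cv2.resize(s["frame"],(800,600),interpolation=cv2.INTER_CUBIC))
    print(n,np.round(s["K"],1).tolist(),np.round(s["extrinsics"],3).tolist())
print(get_obs())
E
```

```text
pics
scene [[424.8, 0.0, 282.3], [0.0, 424.8, 213.0], [0.0, 0.0, 1.0]] [[-0.797, 0.41, -0.444, 1.066], [0.604, 0.556, -0.571, 0.626], [0.013, -0.723, -0.691, 0.949], [0.0, 0.0, 0.0, 1.0]]
top [[392.6, 0.0, 275.2], [0.0, 392.6, 214.5], [0.0, 0.0, 1.0]] [[-0.026, -0.994, 0.108, 0.467], [-1.0, 0.026, -0.001, -0.002], [-0.001, -0.108, -0.994, 1.127], [0.0, 0.0, 0.0, 1.0]]
{'time_s': 0.1, 'q': array([ 1.23198668,  0.39913785,  0.04507272,  1.53774115, -0.01871183,
        1.20689597, -0.05070453]), 'dq': array([ 3.52119287e-04, -8.38736829e-04,  1.61832736e-03, -4.63399267e-03,
        1.90229209e-05,  4.56136650e-04,  4.91200546e-04]), 'joint_torque': array([ 4.21639503e-03, -4.76262796e+01,  1.37055270e+00, -2.54951084e+01,
        1.19853357e-02,  4.98890266e-03,  3.27630778e-05]), 'tool_pos': array([ 0.15424857, -0.63081672,  0.20946102]), 'ee_rot': array([-8.64047730e-04,  9.92815456e-01,  1.19652396e-01, -1.67509402e-04]), 'force': array([ 0.01473907, -0.15876232, -0.70509594]), 'wrist_torque': array([0.03229103, 0.04056345, 0.0347044 ]), 'gripper_width': 0.08498560571074967}
```

View pics/scene0.png

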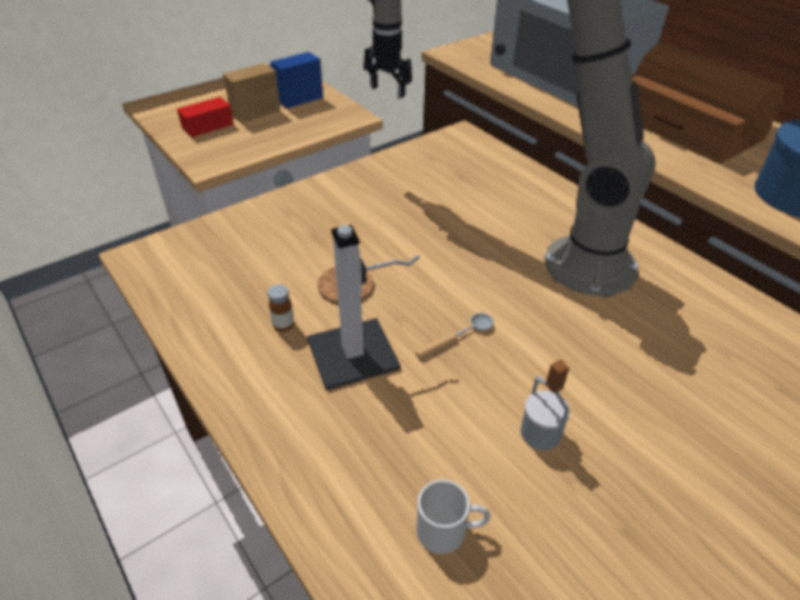

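View pics/top0.png

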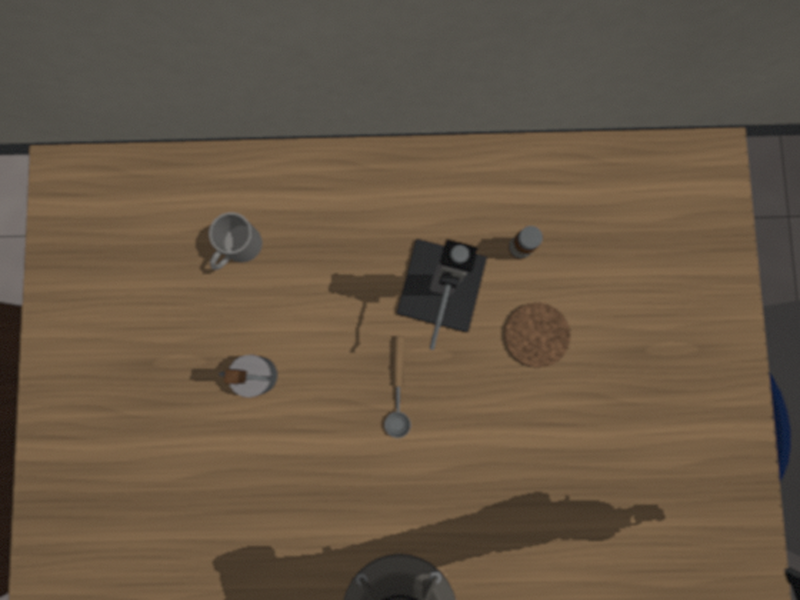

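The scene view shows the canister (545,420), its grip (557,375), the hook tip (415,262), the trivet (347,284) and the column (348,290). In the top view the grip is at (236,377), the hook tip at (433,346) and the trivet at (537,335). Next I'll zoom in for precise pixels.

Run:
```python
from h import *
import pickle
a,b=pickle.load(open("s0.pkl","rb"))
def crop(s,x,y,w,h): # ->400x300
    return cv2.resize(s["frame"][y:y+h,x:x+w],(400,300),interpolation=cv2.INTER_CUBIC)
im=np.vstack([np.hstack([crop(a,350,240,80,60+0) ,crop(a,230,150,80,60)]),
              np.hstack([crop(b,125,235,80,60),crop(b,280,165,80,90-10-20)])])
im=np.vstack([np.hstack([crop(a,340,245,100,75),crop(a,220,150,100,75)]),np.hstack([crop(b,125,225,100,75),crop(b,270,165,100,75)])])
cv2.imwrite("pics/crop0.png",im)
# wood grip mask, trivet
for n,s in(("a",a),("b",b)):
    hsv=cv2.cvtColor(s["frame"],cv2.COLOR_BGR2HSV)
    for p in ([(390,263),(242,200)] if n=="a" else [(165,264),(375,235),(120,200)]): print(n,p,hsv[p[1],p[0]])
```

```text
a (390, 263) [ 13 143  66]
a (242, 200) [120  11 112]
b (165, 264) [ 13 129  85]
b (375, 235) [ 13 114 107]
b (120, 200) [ 16 104 127]
```

View pics/crop0.png

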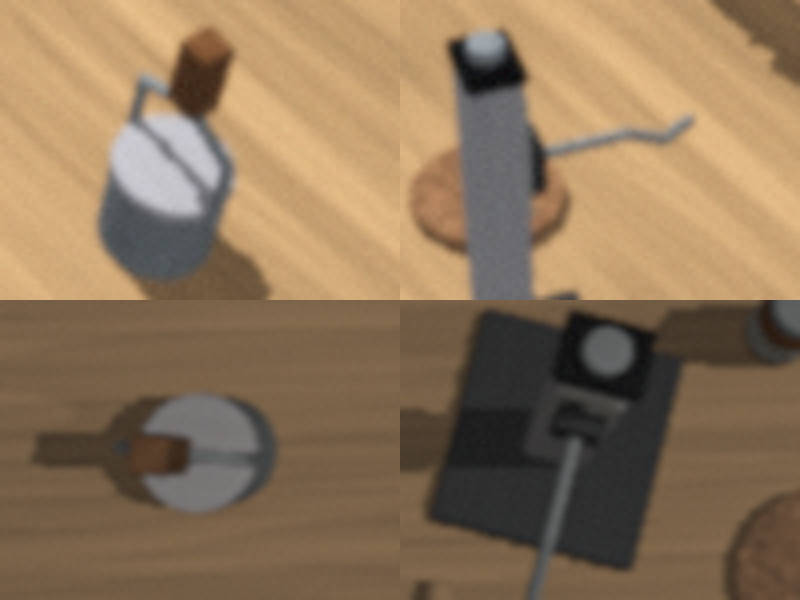

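Run:
```python
from h import *
import pickle
np.set_printoptions(precision=4,suppress=True)
a,b=pickle.load(open("s0.pkl","rb"))
C=lambda o,x,y:(o[0]+(x+.5)/4-.5,o[1]+(y+.5)/4-.5)
A1,A2,B1,B2=(340,245),(220,150),(125,225),(270,165)
gt=C(A1,207,45); print("grip top scene",onz(a,*gt,.193))
# grip mask top
def mask(s,x,y,w,h,smin,vmax):
    hsv=cv2.cvtColor(s["frame"],cv2.COLOR_BGR2HSV)[y:y+h,x:x+w].astype(int)
    m=((hsv[...,1]>smin)&(hsv[...,2]<vmax)&(hsv[...,0]<20)).astype(np.uint8)
    n,l,st,c=cv2.connectedComponentsWithStats(m);return l,st,c
for n,s,r,sm,vm in(("scene",a,(375,248,30,30),120,140),("top",b,(152,254,26,22),125,110)):
    l,st,c=mask(s,*r,sm,vm);i=1+np.argmax(st[1:,4]);m=(l==i).astype(np.uint8)
    p=np.argwhere(m)[:,::-1]+np.array(r[:2]);R=cv2.minAreaRect(p.astype(np.float32));print(n,st[i],R, p.min(0),p.max(0))
    if n=="top":
        for q in cv2.boxPoints(R):print(" box",q,onz(s,*q,.193))
# lid ellipse, top view: gray pixels
hsv=cv2.cvtColor(b["frame"],cv2.COLOR_BGR2HSV)
m=((hsv[...,1]<40)&(hsv[...,2]>110)).astype(np.uint8);m[:, :150]=0;m[:,205:]=0;m[:245]=0;m[290:]=0
p=cv2.findNonZero(m);print("lid",len(p),cv2.boundingRect(p),cv2.minEnclosingCircle(p))
(u,v),_=cv2.minEnclosingCircle(p);print(onz(b,u,v,.078))
print("lid by hand",onz(b,*C(B1,197,152),.078))
# bail ends
L,Rr=onz(b,*C(B1,118,147),.1),onz(b,*C(B1,264,155),.1);print("bail",L,Rr,np.degrees(np.arctan2(*(L-Rr)[:2])))
# trivet
for s,r in((b,(345,205,60,60)),):
    hs=cv2.cvtColor(s["frame"],cv2.COLOR_BGR2HSV)[r[1]:r[1]+r[3],r[0]:r[0]+r[2]];m=((hs[...,0]<14)|(hs[...,1]>120)).astype(np.uint8)
    m=cv2.morphologyEx(cv2.medianBlur(m,5),cv2.MORPH_CLOSE,np.ones((5,5)))
    p=cv2.findNonZero(m);(u,v),R=cv2.minEnclosingCircle(p);print("trivet",u+r[0],v+r[1],R,len(p),onz(s,u+r[0],v+r[1],.012))
print("trivet hand",onz(b,536.5*.7,335*.7,.012))
# hook
tt=(303.1,242.0)
print("tip top",onz(b,*tt,.223)); print("tip scene",onz(a,*C(A2,291,121),.223)); print("tri",tri(a,C(A2,291,121),b,tt))
print("seat scene",onz(a,*C(A2,265,139),.211))
print("rod root top",onz(b,*C(B2,175,140),.223),"col knob",onz(b,*C(B2,207,50),.325),"colside",onz(a,*C(A2,228,133),.223))
# hook line fit in top view
g=b["frame"];hs=cv2.cvtColor(g,cv2.COLOR_BGR2HSV);
for y in range(205,246,3):
    row=hs[y,298:320];j=np.where(row[:,1]<70)[0];print(y,j.min()+298 if len(j) else None,j.max()+298 if len(j) else None,end="; ")
```

```text
grip top scene [0.4623 0.2686 0.193 ]
scene [  8   7  15  18 207] ((389.31195068359375, 263.2936096191406), (12.83487319946289, 18.00713348388672), 16.699243545532227) [383 255] [397 272]
top [ 5  5 14  9 91] ((163.5, 263.0), (8.0, 13.0), 90.0) [157 259] [170 267]
 box [157. 259.] [0.4701 0.2792 0.193 ]
 box [170. 259.] [0.4693 0.2485 0.193 ]
 box [170. 267.] [0.4505 0.2484 0.193 ]
 box [157. 267.] [0.4513 0.2791 0.193 ]
lid 431 (162, 249, 27, 29) ((174.5, 263.0), 14.705541610717773)
[0.4587 0.2673 0.078 ]
lid by hand [0.4598 0.2689 0.078 ]
bail [0.4645 0.3146 0.1   ] [0.4568 0.2197 0.1   ] 4.607381032365699
trivet 375.5 234.0 22.005781173706055 1398 [ 0.5251 -0.2868  0.012 ]
trivet hand [ 0.5237 -0.2869  0.012 ]
tip top [ 0.5    -0.0655  0.223 ]
tip scene [ 0.4996 -0.0608  0.223 ]
tri (array([ 0.4988, -0.0645,  0.2205]), np.float64(0.003572687197586613))
seat scene [ 0.5163 -0.0674  0.211 ]
rod root top [ 0.5978 -0.0928  0.223 ] col knob [ 0.6297 -0.1008  0.325 ] colside [ 0.5414 -0.0757  0.223 ]
205 298 319; 208 298 319; 211 298 319; 214 298 319; 217 298 319; 220 298 319; 223 298 319; 226 303 319; 229 304 319; 232 303 306; 235 302 305; 238 302 305; 241 301 304; 244 301 303;
```

Request:
servo_tool --pt "-1 0 0 -0.3 0.3" --pt "-1 0 0 -0.3 0.3" --pt "-1 0 0 -0.3 0.3" --pt "-1 0 0 -0.3 0.3" --pt "-1 0 0 -0.3 0.3" --pt "-1 0 0 -0.3 0.3" --pt "-1 0 0 -0.3 0.3" --pt "-1 0 0 -0.3 0.3" --pt "-1 0 0 -0.3 0.36" --pt "-1 0 0 -0.3 0.3" --squeeze 60

```text
time_s: 1.1
tool_pos: [0.1545, -0.6316, 0.3631]
ee_rot: [0.001, 0.999, -0.042, 0.0]
force: [0.1, -0.5, 0.0]
gripper_width: 0.0852
```

```bash
cat >> h.py <<'E'
def psi(o):
    w,x,y,z=o["ee_rot"];return np.arctan2(2*(x*y+w*z),1-2*(y*y+z*z))
def go(target,p=None):
    "units of tool shift from the present pose to world target TCP"
    o=get_obs();p0=psi(o) if p is None else np.radians(p);d=np.array(target)-o["tool_pos"]
    c,s=np.cos(p0),np.sin(p0)
    print("t",o["time_s"],"pos",np.round(o["tool_pos"],4),"psi",round(np.degrees(psi(o)),2),"F",np.round(o["force"],2),"w",round(o["gripper_width"],4),"q",np.round(o["q"],2))
    print("  shift units",np.round(np.array([c*d[0]+s*d[1],s*d[0]-c*d[1],-d[2]])/.05,3))
E
python3 -c "
from h import *
for t in((.45,-.33,.36),(.5,-.05,.36),(.461,.268,.36)):go(t)"
```

```text
t 1.1 pos [ 0.1545 -0.6316  0.3631] psi -4.77 F [ 0.13 -0.52  0.02] w 0.0852 q [ 1.19  0.34  0.11  1.3  -0.04  1.51 -0.36]
  shift units [ 5.388 -6.503  0.062]
t 1.1 pos [ 0.1545 -0.6316  0.3631] psi -4.77 F [ 0.13 -0.52  0.02] w 0.0852 q [ 1.19  0.34  0.11  1.3  -0.04  1.51 -0.36]
  shift units [  5.919 -12.167   0.062]
t 1.1 pos [ 0.1545 -0.6316  0.3631] psi -4.77 F [ 0.13 -0.52  0.02] w 0.0852 q [ 1.19  0.34  0.11  1.3  -0.04  1.51 -0.36]
  shift units [  4.612 -18.44    0.062]
```

Request:
servo_tool --pt "-1 0.54 -0.65 0 0" --pt "-1 0.54 -0.65 0 0" --pt "-1 0.54 -0.65 0 0" --pt "-1 0.54 -0.65 0 0" --pt "-1 0.54 -0.65 0 0" --pt "-1 0.54 -0.65 0 0" --pt "-1 0.54 -0.65 0 0" --pt "-1 0.54 -0.65 0 0" --pt "-1 0.54 -0.65 0 0" --pt "-1 0.54 -0.65 0 0"

```text
time_s: 2.1
tool_pos: [0.4509, -0.3281, 0.3625]
ee_rot: [0.001, 0.999, -0.041, 0.001]
force: [0.4, -0.0, -0.3]
gripper_width: 0.0856
```

Request:
servo_tool --pt "-1 0.05 -0.57 0 0" --pt "-1 0.05 -0.57 0 0" --pt "-1 0.05 -0.57 0 0" --pt "-1 0.05 -0.57 0 0" --pt "-1 0.05 -0.57 0 0" --pt "-1 0.05 -0.57 0 0" --pt "-1 0.05 -0.57 0 0" --pt "-1 0.05 -0.57 0 0" --pt "-1 0.05 -0.57 0 0" --pt "-1 0.05 -0.57 0 0"

```text
time_s: 3.1
tool_pos: [0.4979, -0.046, 0.3623]
ee_rot: [0.0, 0.999, -0.041, 0.001]
force: [-0.6, -0.4, -0.1]
gripper_width: 0.0852
```

Request:
servo_tool --pt "-1 -0.13 -0.63 0 0" --pt "-1 -0.13 -0.63 0 0" --pt "-1 -0.13 -0.63 0 0" --pt "-1 -0.13 -0.63 0 0" --pt "-1 -0.13 -0.63 0 0" --pt "-1 -0.13 -0.63 0 0" --pt "-1 -0.13 -0.63 0 0" --pt "-1 -0.13 -0.63 0 0" --pt "-1 -0.13 -0.63 0 0" --pt "-1 -0.13 -0.63 0 0"

```text
time_s: 4.1
tool_pos: [0.4582, 0.2734, 0.3623]
ee_rot: [-0.0, 0.999, -0.041, 0.001]
force: [0.1, 1.1, -0.6]
gripper_width: 0.0855
```

```bash
python3 -c "
from h import *
go((.461,.268,.169))"
```

```text
t 4.1 pos [0.4582 0.2734 0.3623] psi -4.73 F [ 0.12  1.13 -0.59] w 0.0855 q [-0.01  0.15 -0.69  1.56  0.1   1.46 -2.36]
  shift units [0.065 0.102 3.865]
```

Request:
servo_tool --pt "-1 0.065 0.1 0.3 0" --pt "-1 0 0 0.5 0" --pt "-1 0 0 0.5 0" --pt "-1 0 0 0.5 0" --pt "-1 0 0 0.5 0" --pt "-1 0 0 0.5 0" --pt "-1 0 0 0.5 0" --pt "-1 0 0 0.3 0" --pt "-1 0 0 0.2 0" --pt "-1 0 0 0.07 0"

```text
time_s: 5.1
tool_pos: [0.4612, 0.2668, 0.1668]
ee_rot: [0.0, 0.999, -0.041, 0.0]
force: [0.2, 0.7, -0.8]
gripper_width: 0.0855
```

Run:
```python
from h import *
a=snapshot("scene");b=snapshot("top")
f=lambda s,x,y,w,h:cv2.resize(s["frame"][y:y+h,x:x+w],(400,400),interpolation=cv2.INTER_CUBIC)
cv2.imwrite("pics/g1.png",np.hstack([f(a,335,225,90,90),f(b,120,220,90,90)]))
go((.461,.268,.168))
```

```text
t 5.2 pos [0.4613 0.2671 0.1674] psi -4.63 F [-0.68 -0.32  0.11] w 0.0856 q [-0.04  0.28 -0.67  1.85  0.2   1.07 -2.44]
  shift units [-0.008 -0.018 -0.013]
```

View pics/g1.png

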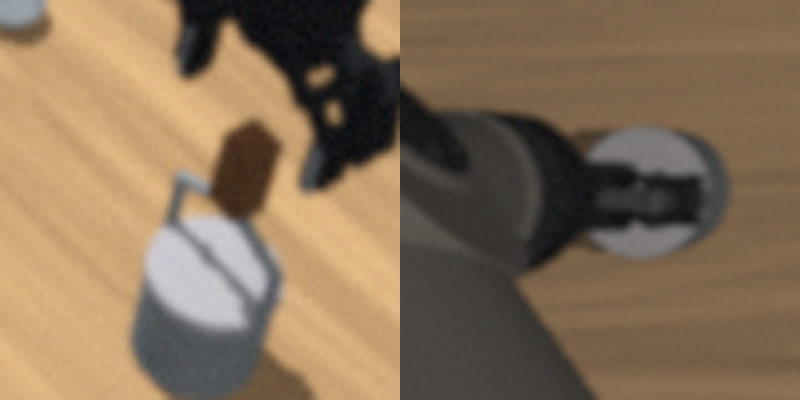

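Run:
```python
from h import *
import pickle
a,b=pickle.load(open("s0.pkl","rb"))
for p in((.461,.268,.193),(.461,.268,.168),(.461,.268,.137),(.461+.0035,.267+.043,.163),(.461-.0035,.267-.043,.163),(.461,.267,.163)):
  print(p,(proj(a,p)-[335,225])*400/90,(proj(b,p)-[120,220])*400/90+[400,0])
```

```text
(0.461, 0.268, 0.193) [251.3661011  135.33343145] [585.42911385 189.9511469 ]
(0.461, 0.268, 0.168) [242.47729781 165.81265047] [598.64819789 189.32362654]
(0.461, 0.268, 0.137) [231.86740285 202.19339843] [614.1119432  188.58955034]
(0.4645, 0.31, 0.163) [295.99155395 224.84678228] [524.73358757 184.79917493]
(0.4575, 0.22400000000000003, 0.163) [185.53916863 119.1165783 ] [681.38187476 193.51170825]
(0.461, 0.267, 0.163) [239.34789082 170.62481107] [603.03176492 189.15399739]
```

Run:
```python
from h import *
import pickle
a,b=pickle.load(open("s0.pkl","rb"))
for z in(.19,.206,.22,.24): print(z,proj(a,(.154+.012,-.631-.048,z))/.7,proj(a,(.154-.012,-.631+.048,z))/.7)
s=snapshot("scene");fr=s["frame"][215:320,325:435]
cv2.imwrite("pics/g2.png",cv2.resize(fr,None,fx=6,fy=5.7*6/5.7*.9,interpolation=cv2.INTER_CUBIC)); 
cv2.imwrite("pics/g2.png",cv2.resize(np.hstack([fr,a["frame"][10:115,230:340]]),(800,382),interpolation=cv2.INTER_CUBIC))
```

```text
0.19 [373.92941971 105.74708675] [401.92625513 116.62825927]
0.206 [373.81039955 100.18967937] [401.99568505 110.99335214]
0.22 [373.7049478   95.26582161] [402.0572209  105.99912421]
0.24 [373.55213815  88.13068177] [402.14642729  98.75916623]
```

View pics/g2.png

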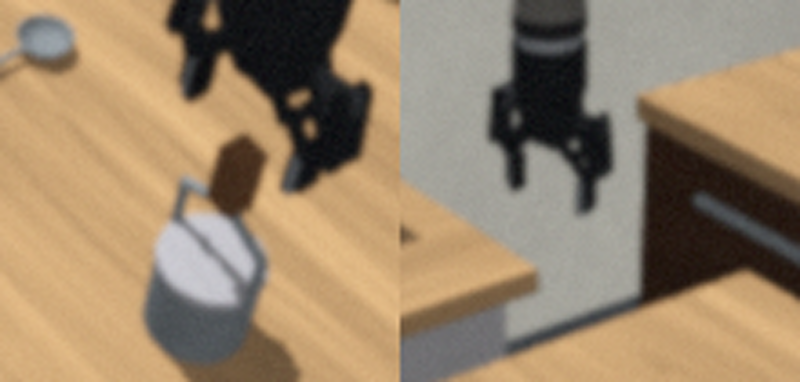

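The gripper tips appear at (192,92) and (297,190) in the left panel. That puts them level with the grip's top, about 30 mm higher than the reported TCP implies, and the start picture shows the same. I'll check this against the rays before going lower.

Run:
```python
from h import *
import pickle
a,b=pickle.load(open("s0.pkl","rb"))
f=(377.8,240.3);n=(406.7,267.3)
for z in(.163,.175,.19,.2):
  P,Q=onz(a,*f,z),onz(a,*n,z);print(z,P.round(4),Q.round(4),(P+Q)[:2]/2,np.linalg.norm(P-Q).round(4),np.degrees(np.arctan2(*(Q-P)[:2])).round(1))
```

```text
0.163 [0.4273 0.1987 0.163 ] [0.4358 0.3006 0.163 ] [0.43151024 0.24965259] 0.1022 4.8
0.175 [0.437  0.2053 0.175 ] [0.4454 0.3055 0.175 ] [0.44119708 0.25540231] 0.1006 4.8
0.19 [0.4492 0.2134 0.19  ] [0.4574 0.3118 0.19  ] [0.45330563 0.26258946] 0.0987 4.8
0.2 [0.4573 0.2189 0.2   ] [0.4654 0.3159 0.2   ] [0.461378   0.26738089] 0.0974 4.8
```

Request:
servo_tool --pt "-1 0 0 0.06 0" --pt "-1 0 0 0.06 0" --pt "-1 0 0 0.06 0" --pt "-1 0 0 0.06 0" --pt "-1 0 0 0.06 0" --pt "-1 0 0 0.06 0" --pt "-1 0 0 0.06 0" --pt "-1 0 0 0.06 0" --pt "-1 0 0 0.06 0" --pt "-1 0 0 0.06 0"

```text
time_s: 6.25
tool_pos: [0.461, 0.2668, 0.1366]
ee_rot: [0.0, 0.999, -0.04, 0.0]
force: [0.2, 0.3, -1.0]
gripper_width: 0.0854
```

Run:
```python
from h import *
go((.461,.268,.138))
s=snapshot("scene");fr=s["frame"][225:305,340:440]
cv2.imwrite("pics/g3.png",cv2.resize(fr,(600,480),interpolation=cv2.INTER_CUBIC))
```

```text
t 6.25 pos [0.461  0.2668 0.1366] psi -4.62 F [ 0.15  0.31 -1.01] w 0.0854 q [-0.05  0.32 -0.66  1.89  0.23  1.01 -2.46]
  shift units [-0.001 -0.024 -0.028]
```

View pics/g3.png

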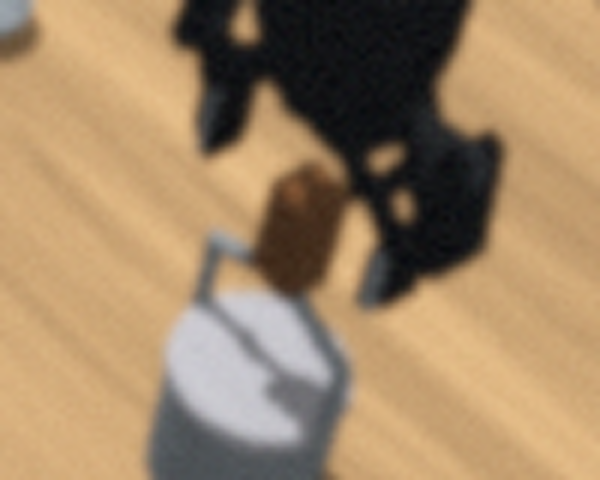

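Tips are at (208,152) and (370,305), straddling the grip at z≈0.165, and the palm clears the grip's top. I'm closing now, since the pads swing forward to about 0.155.

Request:
servo_tool --pt "0 0 -0.02 0.04 0" --pt "0.3 0 0 0 0" --pt "0.6 0 0 0 0" --pt "1 0 0 0 0" --pt "1 0 0 0 0" --pt "1 0 0 0 0" --pt "1 0 0 0 0" --pt "1 0 0 0 0" --pt "1 0 0 0 0" --pt "1 0 0 0 0" --squeeze 60

```text
time_s: 7.3
tool_pos: [0.4612, 0.2681, 0.1352]
ee_rot: [-0.0, 0.999, -0.04, 0.0]
force: [-0.3, 1.2, 3.2]
gripper_width: 0.0231
```

Run:
```python
from h import *
go((.461,.268,.138))
s=snapshot("scene");fr=s["frame"][225:305,340:440]
cv2.imwrite("pics/g4.png",cv2.resize(fr,(600,480),interpolation=cv2.INTER_CUBIC))
F=[]
for i in range(4): snapshot("top");F.append(get_obs()["force"])
print(np.round(F,2))
```

```text
t 7.3 pos [0.4612 0.2681 0.1352] psi -4.61 F [-0.27  1.21  3.23] w 0.0231 q [-0.06  0.32 -0.66  1.89  0.23  1.01 -2.47]
  shift units [-0.004  0.002 -0.057]
[[ 0.08  1.47  3.66]
 [ 0.31  1.    3.66]
 [-0.89  1.    3.95]
 [-0.79  0.03  4.8 ]]
```

View pics/g4.png

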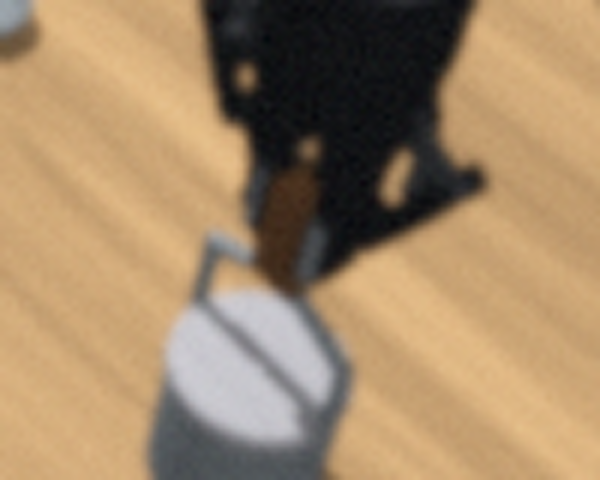

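Held firmly at 23 mm, with the pads on the grip from (255,190) to (315,275) and clear of the wire. Now I'll lift.

Request:
servo_tool --pt "1 0 0 -0.05 0" --pt "1 0 0 -0.1 0" --pt "1 0 0 -0.2 0" --pt "1 0 0 -0.3 0" --pt "1 0 0 -0.4 0" --pt "1 0 0 -0.4 0" --pt "1 0 0 -0.4 0" --pt "1 0 0 -0.25 0" --pt "1 0 0 -0.1 0" --pt "1 0 0 0 0"

```text
time_s: 8.55
tool_pos: [0.4613, 0.268, 0.2455]
ee_rot: [-0.0, 0.999, -0.04, 0.001]
force: [0.5, -0.3, -4.5]
gripper_width: 0.0231
```

Run:
```python
from h import *
F=[]
for i in range(8): snapshot("top");F.append(get_obs()["force"])
print(np.round(np.array(F)[:,2],2),np.mean(F,0).round(2))
go((.451,-.049,.245)); go((.451,-.049,.245),-15.6)
```

```text
[-5.66 -5.05 -4.6  -4.57 -5.15 -5.11 -4.06 -4.32] [-0.05 -0.2  -4.81]
t 8.95 pos [0.4608 0.2677 0.2443] psi -4.61 F [-0.65 -0.48 -4.32] w 0.0235 q [-0.02  0.21 -0.68  1.75  0.14  1.23 -2.39]
  shift units [ 0.314  6.329 -0.014]
t 8.95 pos [0.4608 0.2677 0.2443] psi -4.61 F [-0.65 -0.48 -4.32] w 0.0235 q [-0.02  0.21 -0.68  1.75  0.14  1.23 -2.39]
  shift units [ 1.514  6.153 -0.014]
```

Request:
servo_tool --pt "1 0 0 0 0.3" --pt "1 0 0 0 0.4" --pt "1 0 0 0 0.4" --pt "1 0 0 0 0.4" --pt "1 0 0 0 0.33" --pt "1 0.05 0.2 0 0" --pt "1 0.1 0.4 0 0" --pt "1 0.12 0.5 0 0" --pt "1 0.12 0.5 0 0" --pt "1 0.12 0.5 0 0"

```text
time_s: 9.95
tool_pos: [0.457, 0.1579, 0.2447]
ee_rot: [0.0, 0.991, -0.135, -0.0]
force: [0.2, -0.1, -3.3]
gripper_width: 0.0233
```

Request:
servo_tool --pt "1 0.12 0.5 0 0" --pt "1 0.12 0.5 0 0" --pt "1 0.12 0.5 0 0" --pt "1 0.12 0.5 0 0" --pt "1 0.12 0.5 0 0" --pt "1 0.12 0.5 0 0" --pt "1 0.11 0.45 0 0" --pt "1 0.08 0.3 0 0" --pt "1 0.05 0.2 0 0" --pt "1 0.03 0.1 0 0"

```text
time_s: 10.95
tool_pos: [0.4502, -0.0497, 0.2448]
ee_rot: [0.0, 0.991, -0.136, -0.0]
force: [0.2, -0.3, -5.6]
gripper_width: 0.0233
```

Run:
```python
from h import *
a=snapshot("scene");b=snapshot("top")
f=lambda s,x,y,w,h:cv2.resize(s["frame"][y:y+h,x:x+w],(400,400),interpolation=cv2.INTER_CUBIC)
cv2.imwrite("pics/k1.png",np.hstack([f(a,240,130,90,90),f(b,260,190,90,90)]))
go((.518,-.068,.245))
```

```text
t 11.05 pos [ 0.4505 -0.0489  0.2449] psi -15.63 F [-0.09 -0.52 -5.33] w 0.0233 q [ 0.39  0.02 -0.38  1.92  0.01  1.19 -1.84]
  shift units [ 1.403  0.004 -0.003]
```

View pics/k1.png

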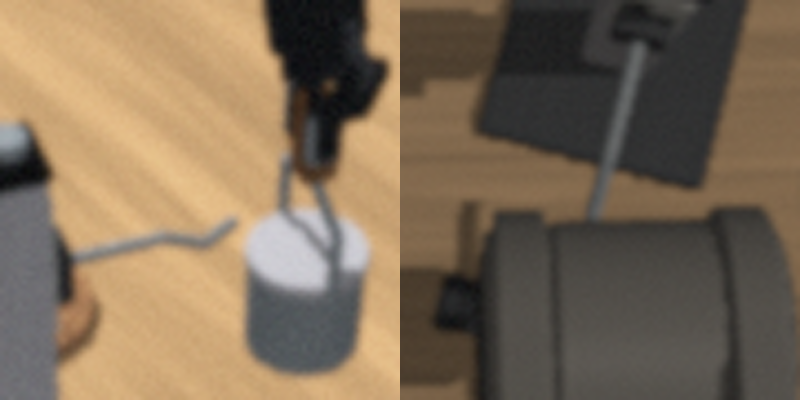

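The left panel shows the hook tip at (233,222), the valley at (207,243), and the bail peak under the grip near (312,178). The open window faces the hook. I'll check heights and heading from these pixels.

Run:
```python
from h import *
import pickle
a,b=pickle.load(open("s0.pkl","rb"))
f=lambda p:((proj(a,p)-[240,130])*400/90).round(1)
h=np.array([np.cos(np.radians(-15.6)),np.sin(np.radians(-15.6))]);seat=np.array([.518,-.068])
print("tip",f((*(seat-.02*h),.223)),"seat",f((*seat,.211)),"col",f((*(seat+.02*h),.223)))
c=np.array([.4505,-.0489])
print("bail",f((*c,.2355)),"griptop",f((*c,.2975)),"lid c",f((*c,.188)),"base c",f((*c,.110)))
inv=lambda u,v,z:onz(a,240+u*.225,130+v*.225,z).round(4)
print(inv(233,222,.223),inv(207,243,.211),inv(160,238,.223),"lid",inv(308,250,.188))
h0=inv(78,258,.223);print("root",h0, np.degrees(np.arctan2(*(h0-inv(233,222,.223))[[1,0]])))
# top line of rod
g=lambda u,v:onz(b,260+(u-400)*.225,190+v*.225,.223);P,Q=g(596,215),g(637,55);print(P.round(4),Q.round(4),np.degrees(np.arctan2(*(Q-P)[[1,0]])))
d=P[:2]-seat;print("lateral offset of rod from seat line",d@[-h[1],h[0]],(Q[:2]-seat)@[-h[1],h[0]])
```

```text
tip [232.  219.6] seat [201.1 242.2] col [170.6 234.4]
bail [308.7 185.5] griptop [314.7 102.1] lid c [304.3 245.3] base c [297.7 336.7]
[ 0.4997 -0.0604  0.223 ] [ 0.5155 -0.0653  0.211 ] [ 0.5444 -0.0744  0.223 ] lid [ 0.4515 -0.044   0.188 ]
root [ 0.5946 -0.0883  0.223 ] -16.38300270518215
[ 0.5083 -0.0681  0.223 ] [ 0.5913 -0.0924  0.223 ] -16.31025399625139
lateral offset of rod from seat line -0.0027101696368091836 -0.0037824522569029767
```

Request:
servo_tool --pt "1 0.08 0.03 0 0" --pt "1 0.12 0.03 0 0" --pt "1 0.17 0 0 0" --pt "1 0.2 0 0 0" --pt "1 0.2 0 0 0" --pt "1 0.2 0 0 0" --pt "1 0.17 0 0 0" --pt "1 0.13 0 0 0" --pt "1 0.08 0 0 0" --pt "1 0.05 0 0 0"

```text
time_s: 12.05
tool_pos: [0.5174, -0.0703, 0.2448]
ee_rot: [-0.0, 0.991, -0.136, -0.0]
force: [-0.2, -0.8, -5.4]
gripper_width: 0.0236
```

Run:
```python
from h import *
F=[]
for i in range(10): a=snapshot("scene");F.append(get_obs()["force"])
f=lambda s,x,y,w,h:cv2.resize(s["frame"][y:y+h,x:x+w],(560,560),interpolation=cv2.INTER_CUBIC)
cv2.imwrite("pics/k2.png",f(a,240,145,70,70))
print(np.mean(F,0).round(2),np.std(F,0).round(2))
go((.517,-.0705,.245))
```

```text
[ 0.16 -0.01 -4.8 ] [0.5  0.49 0.46]
t 12.55 pos [ 0.5171 -0.0702  0.245 ] psi -15.59 F [ 0.55  0.58 -4.23] w 0.0232 q [ 0.38  0.16 -0.37  1.78  0.06  1.21 -1.85]
  shift units [-0.     0.006 -0.   ]
```

View pics/k2.png

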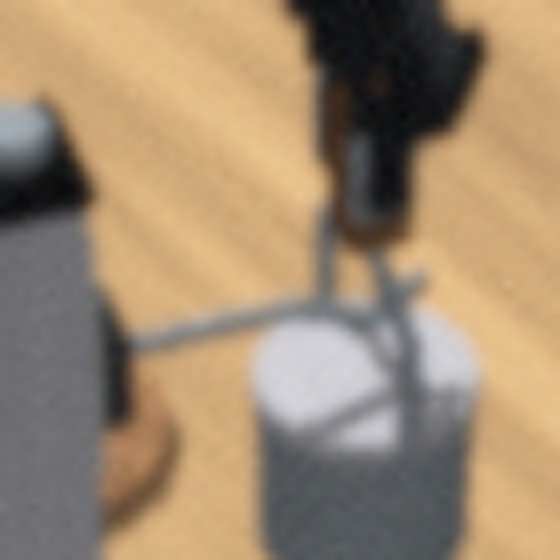

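The hook runs through the window and its tip shows beyond the wire at (422,280). Now I'll lower slowly.

Request:
servo_tool --pt "1 0 0 0.03 0" --pt "1 0 0 0.05 0" --pt "1 0 0 0.05 0" --pt "1 0 0 0.05 0" --pt "1 0 0 0.05 0" --pt "1 0 0 0.05 0" --pt "1 0 0 0.05 0" --pt "1 0 0 0.05 0" --pt "1 0 0 0.04 0" --pt "1 0 0 0.02 0"

```text
time_s: 13.55
tool_pos: [0.5171, -0.0702, 0.2226]
ee_rot: [0.0, 0.991, -0.136, -0.0]
force: [-0.1, -0.5, -5.2]
gripper_width: 0.0235
```

Request:
servo_tool --pt "1 0 0 0.02 0" --pt "1 0 0 0.02 0" --pt "1 0 0 0.02 0" --pt "1 0 0 0.02 0" --pt "1 0 0 0.02 0" --pt "1 0 0 0.02 0" --pt "1 0 0 0.02 0" --pt "1 0 0 0.02 0" --pt "1 0 0 0.02 0" --pt "1 0 0 0.02 0"

```text
time_s: 14.55
tool_pos: [0.5174, -0.0703, 0.213]
ee_rot: [0.0, 0.991, -0.136, 0.0]
force: [-0.0, -0.2, -2.8]
gripper_width: 0.0233
```

```bash
cat >> h.py <<'E'
def avg(n=6):
    F=[];T=[]
    for i in range(n): snapshot("top");o=get_obs();F.append(o["force"]);T.append(o["tool_pos"])
    print("t",o["time_s"],"F",np.mean(F,0).round(2),"sd",np.std(F,0).round(2),"pos",np.mean(T,0).round(4))
E
python3 -c "
from h import *
avg()"
```

```text
t 14.85 F [ 0.64  0.02 -2.9 ] sd [0.45 0.4  0.48] pos [ 0.5173 -0.0702  0.2129]
```

Request:
servo_tool --pt "1 0 0 0.02 0" --pt "1 0 0 0.02 0" --pt "1 0 0 0.02 0" --pt "1 0 0 0.02 0" --pt "1 0 0 0.02 0" --pt "1 0 0 0.02 0" --pt "1 0 0 0.02 0" --pt "1 0 0 0.02 0" --pt "1 0 0 0 0" --pt "1 0 0 0 0"

```text
time_s: 15.85
tool_pos: [0.5173, -0.0702, 0.205]
ee_rot: [0.0, 0.991, -0.136, 0.0]
force: [0.8, -1.1, -1.3]
gripper_width: 0.0233
```

```bash
python3 -c "
from h import *
avg(12)"
```

```text
t 16.45 F [ 0.61  0.35 -1.31] sd [0.4  0.59 0.49] pos [ 0.5173 -0.0702  0.205 ]
```

Request:
servo_tool --pt "1 0.005 0 0.02 0" --pt "1 0.005 0 0.02 0" --pt "1 0.005 0 0.02 0" --pt "1 0.005 0 0.02 0" --pt "1 0 0 0.015 0" --pt "1 0 0 0.01 0" --pt "1 0 0 0.005 0" --pt "1 0 0 0 0" --pt "1 0 0 0 0" --pt "1 0 0 0 0" --squeeze 30

```text
time_s: 17.45
tool_pos: [0.5178, -0.0703, 0.1993]
ee_rot: [0.0, 0.991, -0.136, -0.0]
force: [-2.7, 0.3, -0.3]
gripper_width: 0.0236
```

```bash
python3 -c "
from h import *
avg(12)"
```

```text
t 18.05 F [-3.46  1.83 -0.  ] sd [0.41 0.82 0.53] pos [ 0.5179 -0.0704  0.1993]
```

Request:
servo_tool --pt "1 -0.005 0 0 0" --pt "1 -0.005 0 0 0" --pt "1 -0.004 0 0 0" --pt "1 -0.003 0 0 0" --pt "1 0 0 0 0" --pt "1 0 0 0 0" --pt "1 0 0 0 0" --pt "1 0 0 0 0" --pt "1 0 0 0 0" --pt "1 0 0 0 0"

```text
time_s: 19.05
tool_pos: [0.5177, -0.0703, 0.1995]
ee_rot: [0.0, 0.991, -0.136, 0.0]
force: [-1.7, 2.3, -0.2]
gripper_width: 0.0233
```

```bash
python3 -c "
from h import *
avg(12)"
```

```text
t 19.65 F [-0.42  1.56 -0.21] sd [0.42 0.69 0.5 ] pos [ 0.5177 -0.0703  0.1995]
```

Request:
servo_tool --pt "1 -0.003 -0.003 0 0" --pt "1 0 -0.003 0 0" --pt "1 0 -0.002 0 0" --pt "1 0 0 0 0" --pt "1 0 0 0 0" --pt "1 0 0 0 0" --pt "1 0 0 0 0" --pt "1 0 0 0 0" --pt "1 0 0 0 0" --pt "1 0 0 0 0"

```text
time_s: 20.65
tool_pos: [0.5175, -0.0702, 0.1995]
ee_rot: [0.0, 0.991, -0.136, 0.0]
force: [1.6, -0.8, -0.8]
gripper_width: 0.0235
```

```bash
python3 -c "
from h import *
avg(12);print(get_obs()['wrist_torque'])"
```

```text
t 21.25 F [ 2.06 -1.41 -0.14] sd [0.55 0.62 0.35] pos [ 0.5175 -0.0701  0.1995]
[-0.32549303 -0.48655388 -0.02349353]
```

Request:
servo_tool --pt "1 0.002 0.003 0 0" --pt "1 0 0 0 0" --pt "1 0 0 0 0" --pt "0.4 0 0 0 0" --pt "0.3 0 0 0 0" --pt "0.2 0 0 0 0" --pt "0.1 0 0 0 0" --pt "-0.1 0 0 0 0" --pt "-0.3 0 0 0 0" --pt "-0.5 0 0 0 0"

```text
time_s: 22.25
tool_pos: [0.5173, -0.07, 0.1994]
ee_rot: [0.0, 0.991, -0.136, -0.0]
force: [-0.4, -0.2, -0.0]
gripper_width: 0.0638
```

Run:
```python
from h import *
import time
def grab(): s=snapshot("scene");return s["frame"][140:230,220:330].astype(np.float32)
g0=grab()
f=g0.astype(np.uint8)
for i in range(10):
    g=grab(); (dx,dy),r=cv2.phaseCorrelate(cv2.cvtColor(g0[35:,30:],cv2.COLOR_BGR2GRAY),cv2.cvtColor(g[35:,30:],cv2.COLOR_BGR2GRAY)); print(round(dx,3),round(dy,3),end=" | ")
avg(6);go((.5175,-.0702,.1995))
cv2.imwrite("pics/r1.png",cv2.resize(g.astype(np.uint8),(660,540),interpolation=cv2.INTER_CUBIC))
```

```text
-0.014 0.014 | 0.056 0.056 | 0.001 0.122 | -0.026 0.064 | 0.012 0.003 | 0.008 0.016 | 0.05 0.034 | -0.037 -0.009 | 0.081 -0.005 | 0.015 0.045 | t 23.1 F [-0.12  0.13 -0.23] sd [0.92 0.38 0.49] pos [ 0.5174 -0.07    0.1994]
t 23.1 pos [ 0.5174 -0.0701  0.1994] psi -15.6 F [-0.08  0.79  0.16] w 0.0641 q [ 0.38  0.19 -0.37  1.85  0.08  1.12 -1.86]
  shift units [ 0.003  0.002 -0.003]
```

View pics/r1.png

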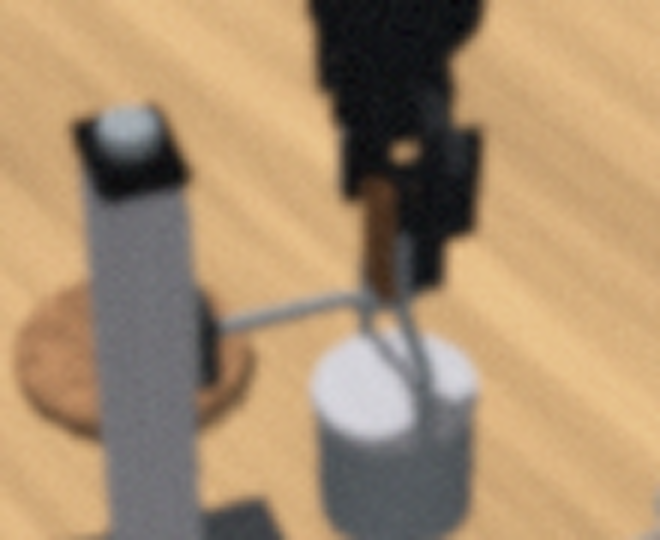

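The canister hangs still, with less than 0.12 px of image motion over 0.5 s. The jaws are 64 mm open and clear of the grip at (380,240). Waiting, then I'll take it again.

Request:
servo_tool --pt "-0.5 0 0 0 0" --pt "-0.5 0 0 0 0" --pt "-0.5 0 0 0 0" --pt "-0.5 0 0 0 0" --pt "-0.5 0 0 0 0" --pt "-0.5 0 0 0 0" --pt "-0.5 0 0 0 0" --pt "-0.5 0 0 0 0" --pt "-0.5 0 0 0 0" --pt "-0.5 0 0 0 0"

```text
time_s: 24.1
tool_pos: [0.5174, -0.07, 0.1994]
ee_rot: [0.0, 0.991, -0.136, 0.0]
force: [0.4, -0.8, -0.7]
gripper_width: 0.0643
```

Request:
servo_tool --pt "-0.5 0 0 0 0" --pt "-0.5 0 0 0 0" --pt "-0.5 0 0 0 0" --pt "-0.5 0 0 0 0" --pt "-0.5 0 0 0 0" --pt "-0.5 0 0 0 0" --pt "-0.5 0 0 0 0" --pt "-0.5 0 0 0 0" --pt "-0.5 0 0 0 0" --pt "-0.5 0 0 0 0"

```text
time_s: 25.1
tool_pos: [0.5174, -0.07, 0.1994]
ee_rot: [0.0, 0.991, -0.136, 0.0]
force: [-0.6, -0.8, 1.0]
gripper_width: 0.064
```

Run:
```python
from h import *
def grab(): return cv2.cvtColor(snapshot("scene")["frame"][175:230,250:330].astype(np.float32),cv2.COLOR_BGR2GRAY)
g0=grab()
for i in range(6):print(np.round(cv2.phaseCorrelate(g0,grab())[0],2),end=" ")
avg(4)
```

```text
[-0.01 -0.06] [-0.07 -0.01] [0.02 0.05] [-0.03 -0.04] [-0.03  0.04] [0.05 0.04] t 25.65 F [-0.04 -0.78  0.23] sd [0.34 0.21 0.19] pos [ 0.5174 -0.07    0.1994]
```

Request:
servo_tool --pt "-0.3 0 0 0 0" --pt "-0.1 0 0 0 0" --pt "0.1 0 0 0 0" --pt "0.2 0 0 0 0" --pt "0.3 0 0 0 0" --pt "0.4 0 0 0 0" --pt "0.5 0 0 0 0" --pt "0.7 0 0 0 0" --pt "1 0 0 0 0" --pt "1 0 0 0 0" --squeeze 40

```text
time_s: 26.65
tool_pos: [0.5175, -0.0698, 0.1994]
ee_rot: [-0.0, 0.991, -0.136, 0.0]
force: [0.9, 0.6, 0.2]
gripper_width: 0.0236
```

```bash
python3 -c "
from h import *
avg(12);go((.5175,-.0702,.1995))"
```

```text
t 27.25 F [0.42 1.52 0.27] sd [0.5  0.57 0.42] pos [ 0.5175 -0.0698  0.1994]
t 27.25 pos [ 0.5175 -0.0698  0.1994] psi -15.59 F [-0.27  1.6  -0.01] w 0.0237 q [ 0.38  0.19 -0.37  1.85  0.08  1.12 -1.86]
  shift units [ 0.003  0.008 -0.001]
```

Request:
servo_tool --pt "1 0 0 -0.01 0" --pt "1 0 0 -0.02 0" --pt "1 0 0 -0.02 0" --pt "1 0 0 -0.02 0" --pt "1 0 0 -0.02 0" --pt "1 0 0 -0.02 0" --pt "1 0 0 -0.02 0" --pt "1 0 0 -0.02 0" --pt "1 0 0 -0.02 0" --pt "1 0 0 -0.02 0"

```text
time_s: 28.25
tool_pos: [0.5174, -0.0699, 0.2089]
ee_rot: [-0.0, 0.991, -0.136, 0.0]
force: [0.8, 2.0, -2.4]
gripper_width: 0.0235
```

Request:
servo_tool --pt "1 0 0 -0.02 0" --pt "1 0 0 -0.02 0" --pt "1 0 0 -0.02 0" --pt "1 0 0 -0.02 0" --pt "1 0 0 -0.02 0" --pt "1 0 0 -0.02 0" --pt "1 0 0 -0.02 0" --pt "1 0 0 -0.02 0" --pt "1 0 0 -0.02 0" --pt "1 0 0 -0.02 0"

```text
time_s: 29.25
tool_pos: [0.5171, -0.0704, 0.2188]
ee_rot: [0.0, 0.991, -0.136, -0.0]
force: [1.6, 1.4, -3.4]
gripper_width: 0.0236
```

Request:
servo_tool --pt "1 0 0 -0.02 0" --pt "1 0 0 -0.02 0" --pt "1 0 0 -0.02 0" --pt "1 0 0 -0.02 0" --pt "1 0 0 -0.02 0" --pt "1 0 0 -0.02 0" --pt "1 0 0 -0.02 0" --pt "1 0 0 -0.02 0" --pt "1 0 0 -0.02 0" --pt "1 0 0 -0.02 0"

```text
time_s: 30.25
tool_pos: [0.5173, -0.07, 0.2289]
ee_rot: [0.0, 0.991, -0.136, -0.0]
force: [0.5, -0.4, -4.2]
gripper_width: 0.0233
```

Request:
servo_tool --pt "1 0 0 -0.03 0" --pt "1 0 0 -0.04 0" --pt "1 0 0 -0.04 0" --pt "1 0 0 -0.05 0" --pt "1 0 0 -0.05 0" --pt "1 0 0 -0.04 0" --pt "1 0 0 -0.04 0" --pt "1 0 0 -0.03 0" --pt "1 0 0 -0.02 0" --pt "1 0 0 0 0"

```text
time_s: 31.25
tool_pos: [0.5175, -0.07, 0.2461]
ee_rot: [0.0, 0.991, -0.136, 0.0]
force: [0.3, 0.0, -5.0]
gripper_width: 0.0236
```

```bash
python3 -c "
from h import *
avg(4);go((.45,-.05,.245))"
```

```text
t 31.45 F [ 0.02 -0.13 -4.68] sd [0.18 0.28 0.39] pos [ 0.5173 -0.07    0.2458]
t 31.45 pos [ 0.5173 -0.07    0.2458] psi -15.59 F [ 0.26 -0.36 -4.81] w 0.0233 q [ 0.38  0.16 -0.37  1.78  0.06  1.21 -1.85]
  shift units [-1.404 -0.024  0.016]
```

Request:
servo_tool --pt "1 -0.05 0 0 0" --pt "1 -0.1 0 0 0" --pt "1 -0.15 0 0 0" --pt "1 -0.2 0 0 0" --pt "1 -0.25 0 0 0" --pt "1 -0.25 0 0 0" --pt "1 -0.25 0 0 0" --pt "1 -0.2 0 0 0" --pt "1 -0.1 0 0 0" --pt "1 -0.05 0 0 0"

```text
time_s: 32.45
tool_pos: [0.4399, -0.0484, 0.2461]
ee_rot: [0.0, 0.991, -0.136, 0.0]
force: [0.7, 0.4, -4.3]
gripper_width: 0.0235
```

Request:
servo_tool --pt "1 0.07 0.1 0 0" --pt "1 0.14 0.2 0 0" --pt "1 0.21 0.3 0 0" --pt "1 0.21 0.3 0 0" --pt "1 0.21 0.3 0 0" --pt "1 0.21 0.3 0 0" --pt "1 0.21 0.3 0 0" --pt "1 0.21 0.3 0 0" --pt "1 0.21 0.3 0 0" --pt "1 0.21 0.3 0 0"

```text
time_s: 33.45
tool_pos: [0.4955, -0.2055, 0.2458]
ee_rot: [0.0, 0.991, -0.136, -0.0]
force: [0.4, 0.1, -4.9]
gripper_width: 0.0234
```

Request:
servo_tool --pt "1 0.21 0.3 0 0" --pt "1 0.21 0.3 0 0" --pt "1 0.18 0.25 0 0" --pt "1 0.14 0.2 0 0" --pt "1 0.11 0.15 0 0" --pt "1 0.07 0.1 0 0" --pt "1 0.07 0.1 0 0" --pt "1 0.03 0.04 0 0" --pt "1 0 0 0 0" --pt "1 0 0 0 0"

```text
time_s: 34.45
tool_pos: [0.5248, -0.2864, 0.2459]
ee_rot: [-0.0, 0.991, -0.135, -0.0]
force: [-0.6, 0.5, -4.0]
gripper_width: 0.0236
```

```bash
python3 -c "
from h import *
avg(4);go((.5245,-.287,.147))"
```

```text
t 34.65 F [-0.33  0.09 -4.79] sd [0.3  0.54 0.41] pos [ 0.5248 -0.2865  0.246 ]
t 34.65 pos [ 0.5248 -0.2866  0.246 ] psi -15.56 F [-0.58 -0.54 -4.45] w 0.0236 q [ 0.6   0.29 -0.21  1.61  0.06  1.25 -1.47]
  shift units [-0.004  0.009  1.98 ]
```

Request:
servo_tool --pt "1 0 0 0.1 0" --pt "1 0 0 0.15 0" --pt "1 0 0 0.2 0" --pt "1 0 0 0.22 0" --pt "1 0 0 0.22 0" --pt "1 0 0 0.22 0" --pt "1 0 0 0.22 0" --pt "1 0 0 0.22 0" --pt "1 0 0 0.1 0" --pt "1 0 0 0.05 0"

```text
time_s: 35.65
tool_pos: [0.5245, -0.2869, 0.1601]
ee_rot: [-0.0, 0.991, -0.136, -0.0]
force: [0.0, 0.1, -3.8]
gripper_width: 0.0239
```

Run:
```python
from h import *
go((.5245,-.287,.147))
a=snapshot("scene");b=snapshot("top")
f=lambda s,x,y,w,h:cv2.resize(s["frame"][y:y+h,x:x+w],(400,400),interpolation=cv2.INTER_CUBIC)
cv2.imwrite("pics/p1.png",np.hstack([f(a,190,120,110,110),f(b,320,180,110,110)]))
```

```text
t 35.65 pos [ 0.5245 -0.2869  0.1601] psi -15.59 F [ 0.01  0.14 -3.85] w 0.0239 q [ 0.59  0.35 -0.21  1.72  0.08  1.08 -1.48]
  shift units [0.    0.002 0.262]
```

View pics/p1.png

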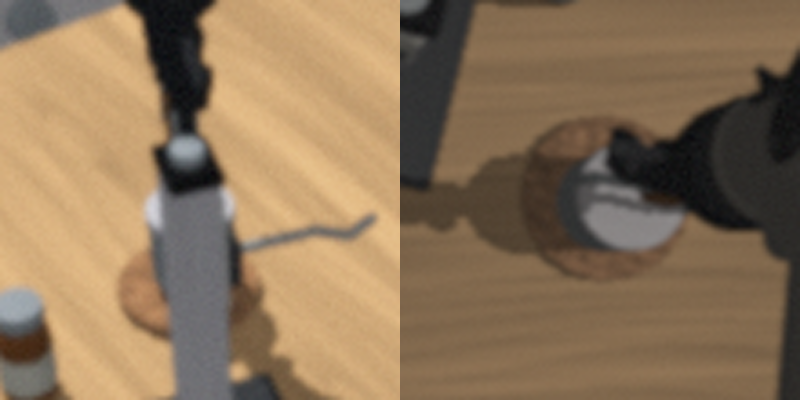

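The canister is over the trivet and centred on it: trivet centre (605,197), lid (630,197) leaning outward as perspective demands. Now lowering softly.

Request:
servo_tool --pt "1 0 0 0.02 0" --pt "1 0 0 0.03 0" --pt "1 0 0 0.03 0" --pt "1 0 0 0.03 0" --pt "1 0 0 0.03 0" --pt "1 0 0 0.02 0" --pt "1 0 0 0.02 0" --pt "1 0 0 0.01 0" --pt "1 0 0 0.01 0" --pt "1 0 0 0 0"

```text
time_s: 36.75
tool_pos: [0.5248, -0.287, 0.1509]
ee_rot: [0.0, 0.991, -0.136, 0.0]
force: [-0.8, -0.6, -4.7]
gripper_width: 0.0236
```

Request:
servo_tool --pt "1 0 0 0.008 0" --pt "1 0 0 0.008 0" --pt "1 0 0 0.008 0" --pt "1 0 0 0.008 0" --pt "1 0 0 0.008 0" --pt "1 0 0 0.008 0" --pt "1 0 0 0 0" --pt "1 0 0 0 0" --pt "1 0 0 0 0" --pt "1 0 0 0 0"

```text
time_s: 37.75
tool_pos: [0.5252, -0.2871, 0.1495]
ee_rot: [0.0, 0.991, -0.136, 0.0]
force: [-2.2, 1.7, 5.9]
gripper_width: 0.0231
```

```bash
python3 -c "
from h import *
avg(6)"
```

```text
t 38.05 F [-2.34  1.53  5.51] sd [0.51 0.31 0.28] pos [ 0.5252 -0.2871  0.1495]
```

Request:
servo_tool --pt "1 0 0 -0.005 0" --pt "1 0 0 -0.005 0" --pt "1 0 0 -0.004 0" --pt "1 0 0 0 0" --pt "1 0 0 0 0" --pt "1 0 0 0 0" --pt "1 0 0 0 0" --pt "1 0 0 0 0" --pt "1 0 0 0 0" --pt "1 0 0 0 0"

```text
time_s: 39.05
tool_pos: [0.525, -0.2871, 0.1495]
ee_rot: [0.0, 0.991, -0.136, 0.0]
force: [-2.4, 1.6, 5.7]
gripper_width: 0.0233
```

```bash
python3 -c "
from h import *
avg(6)"
```

```text
t 39.35 F [-1.97  1.38  4.92] sd [0.26 0.19 0.38] pos [ 0.525  -0.2871  0.1494]
```

Request:
servo_tool --pt "1 0 0 -0.005 0" --pt "1 0 0 -0.005 0" --pt "1 0 0 -0.005 0" --pt "1 0 0 0 0" --pt "1 0 0 0 0" --pt "1 0 0 0 0" --pt "1 0 0 0 0" --pt "1 0 0 0 0" --pt "1 0 0 0 0" --pt "1 0 0 0 0"

```text
time_s: 40.35
tool_pos: [0.5246, -0.287, 0.1495]
ee_rot: [-0.0, 0.991, -0.136, -0.0]
force: [1.3, -1.1, -4.2]
gripper_width: 0.0236
```

```bash
python3 -c "
from h import *
avg(6)"
```

```text
t 40.65 F [-0.19  0.06 -4.54] sd [0.48 0.55 0.58] pos [ 0.5244 -0.2869  0.1496]
```

Request:
servo_tool --pt "1 0 0 0.005 0" --pt "1 0 0 0.003 0" --pt "1 0 0 0 0" --pt "1 0 0 0 0" --pt "0.4 0 0 0 0" --pt "0.3 0 0 0 0" --pt "0.1 0 0 0 0" --pt "-0.2 0 0 0 0" --pt "-0.6 0 0 0 0" --pt "-1 0 0 0 0"

```text
time_s: 41.65
tool_pos: [0.5249, -0.2871, 0.1496]
ee_rot: [0.0, 0.991, -0.136, 0.0]
force: [0.4, 0.3, -0.5]
gripper_width: 0.0779
```

Request:
servo_tool --pt "-1 0 0 0 0" --pt "-1 0 0 0 0" --pt "-1 0 0 0 0" --pt "-1 0 0 -0.1 0" --pt "-1 0 0 -0.2 0" --pt "-1 0 0 -0.3 0" --pt "-1 0 0 -0.3 0" --pt "-1 0 0 -0.3 0" --pt "-1 0 0 -0.4 0" --pt "-1 0 0 -0.4 0"

```text
time_s: 42.65
tool_pos: [0.5249, -0.2871, 0.2516]
ee_rot: [0.0, 0.991, -0.136, 0.001]
force: [-0.1, 0.7, 0.5]
gripper_width: 0.0855
```

Request:
servo_tool --pt "-1 -0.3 0 -0.4 0" --pt "-1 -0.3 0 -0.4 0" --pt "-1 -0.3 0.2 -0.3 0" --pt "-1 -0.3 0.4 -0.2 0" --pt "-1 -0.3 0.4 0 0" --pt "-1 -0.2 0.4 0 0" --pt "-1 -0.2 0.4 0 0" --pt "-1 -0.1 0.3 0 0" --pt "-1 0 0.2 0 0" --pt "-1 0 0 0 0"

```text
time_s: 43.65
tool_pos: [0.3965, -0.3727, 0.315]
ee_rot: [0.0, 0.991, -0.137, 0.0]
force: [0.9, 0.5, 0.4]
gripper_width: 0.0855
```

Run:
```python
from h import *
go((.5245,-.287,.147))
a=snapshot("scene");b=snapshot("top")
f=lambda s,x,y,w,h:cv2.resize(s["frame"][y:y+h,x:x+w],(400,400),interpolation=cv2.INTER_CUBIC)
cv2.imwrite("pics/p2.png",np.hstack([f(a,130,80,200,200),f(b,320,180,110,110)]))
```

```text
t 43.65 pos [ 0.3965 -0.3727  0.315 ] psi -15.78 F [0.87 0.54 0.43] w 0.0855 q [ 0.78  0.15 -0.11  1.63  0.02  1.36 -1.19]
  shift units [ 1.997 -2.345  3.359]
```

View pics/p2.png

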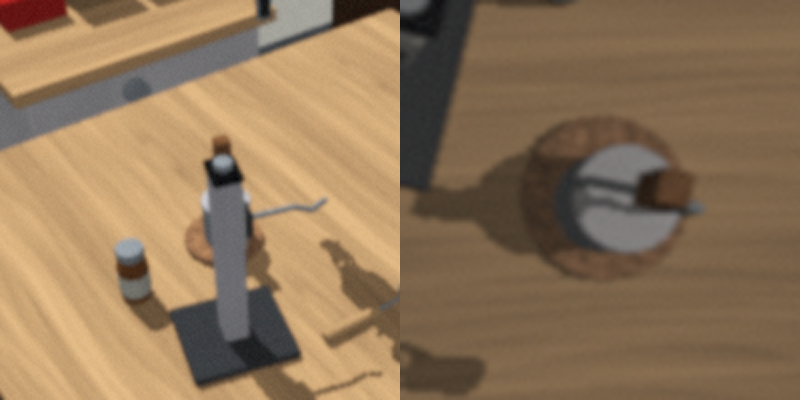

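The canister stands upright, centred on the trivet (605,197). The hook is back up and empty, and the arm is well clear.

```bash
python3 -c "
from h import *
print(hand_in())"
```

```text
the job is handed in; nothing more can be done
None
```

The canister was weighed on the hook and now stands upright, centred on the cork trivet. I handed the job in at about 44 s of the 72 s allowed.

- **Weighing:** I eased it onto the hook at about 10 mm/s and let go at a wrist reading within about 0.2 N of the unloaded one. It hung untouched for more than 3 s with image motion under about 0.1 px. It weighs about 4.6 N, or roughly 0.47 kg.
- **Off the hook and down:** I took it again, lifted it off at about 10 mm/s, set it on the trivet and let go. The last pictures show the hook empty and back up, and the arm well clear. The spice jar looks unmoved, but the mug and the full spoon were outside those last pictures. The arm was never brought near the mug.

These checks disagreed or were less clean:
- **Fingertip height:** The pictures showed the open fingertips about 30 mm higher than the stated tool geometry gives. I set the grasp height from the pictures instead.
- **Side force on the scale:** While centring the bail in the hook, the side force briefly reached about 4 N. I trimmed it before letting go, but did not measure it again. Taking hold again put about 1.5 N sideways on the hook.
- **Trivet contact:** The first touch came about 2 mm earlier than expected and pressed with about 10 N. I raised the canister until it was just carried again, then lowered it 0.4 mm and let go.

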